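# Gauge a pine strip and hold it in the guard window of a drilling jig

### The job

Check the pine strip's thickness first: press the red knob of the thickness gauge down until its sprung foot rests firmly on the strip. Then let the foot rise, take the strip by its overhanging end out of the gauge, feed the other end through the window in the yellow guard of the drilling jig, and push the sprung end stop back until its red pointer stands about the middle of the green zone (10 mm of travel). Finish while still holding the strip there, level and gripped in the window, for drilling; leave the other things on the bench where they are.

Things in the scene. Friction and masses are not known exactly. Their poses are not given: they have to be found in the camera images.
- strip: pine strip (loose, about 0.03 kg), 40 mm wide (its x), 110 mm long (its y), 8 mm thick (z, up); origin at the centre of its underside. Starts flat on the gauge's anvil, underside 80 mm above the worktop, long axis within 4 degrees of the gauge's x axis; some 35 to 46 mm of it overhangs the anvil on the gauge's -x side, free all round. Both ends are alike.
- gauge: grey thickness gauge, fixed, a C-frame on a pedestal; origin on the worktop straight below the foot. Base x -34 to 86, y -22 to 22 mm. Steel anvil x -25 to 32, y -24 to 24, top at z = 80 mm; over it an arm 26 mm wide, z = 112 to 124 mm, from x = -13 to the column at x = 58 to 80 mm. Open to -x and to both sides; the strip's overhanging end points to -x.
- foot_knob_top (a point): centre of the top of the red knob (24 mm diameter, 12 mm high) on the gauge's foot, 145 mm above the worktop when up; moves with the foot, straight over the gauge's origin.
- foot (a joint): travel of the gauge's sprung foot, m: 0 fully up (14 mm above the strip), growing downward to 0.022 on the bare anvil; the height read is 22 mm minus this, so 0.014 means the foot (20 mm disc) rests on the 8 mm strip. A spring (1.2 N at the top, 0.1 N per mm more) lifts it when let go.
- jig: drilling jig fixed to the bench; origin on the worktop below the centre of its window; x is the feed direction, into the window. Base x -14 to 82, y -48 to 48 mm. The upright yellow guard plate is 8 mm thick (x -4 to 4), 92 mm wide, 152 mm high and is the jig's highest part (with the brass drill bush behind it); clear side panels behind.
- window (a point): centre of the window through the guard plate, 110 mm above the worktop, axes as the jig's. The window is 44 mm wide (y) and 12 mm high (z), so the strip lying flat has 2 mm on every side; lips flare out in front of it at 45 degrees, 5 mm deep (to x = -9 mm).
- stop_face (a point): middle of the rubber face of the sprung end stop behind the window, 38 mm past the middle of the guard plate when the stop is at rest; moves with the stop.
- stop (a joint): travel of the end stop in the feed direction, m: 0 at rest, 0.020 at its end; spring 2.3 N at the start plus 0.15 N per mm. The red pointer is in the green zone from 0.005 to 0.015.
- wax_tin: bystander: small yellow and brown tin, 70 mm diameter, 45 mm high, in the wooden tray; origin under its centre; leave it
- stain_tin: bystander: brown tin, 68 mm diameter, 85 mm high; origin under its centre; leave it
- tape_measure: bystander: yellow tape measure, 37 x 78 x 71 mm; origin under its centre; leave it
- glue_bottle: bystander: yellow bottle with a red cap, 60 mm diameter, 164 mm high; origin under its centre; leave it
- screw_jar: bystander: glass jar of screws with a pale lid, 68 mm diameter, 96 mm high, in the wooden tray; origin under its centre; leave it
Not all that is in view belongs to the job. Leave any orange look-alike of the strip alone.

How it is judged:
By the outcome, as a careful person would: the job done as asked, in the order asked, and still so for the second after the job is handed in, while the arm keeps its last pose, push and grip.
It also fails if it takes over 58 s, if anything falls off the work surface, if the arm or the gripper's body presses on something with over 40 N, if the wrist force passes 120 N, or if a joint passes its speed limit or range.

### The arm

A 6-joint arm with a two-finger parallel gripper is mounted at the origin on the work surface; the furniture and walls round the work are solid. World frame = base frame: x ahead of the robot, y to its left, z up, the work surface at z = 0. Lengths are in m, angles in rad, forces in N, time in s.
With the tool pointing down it reaches from about 0.35 to 0.725 m from the base axis. Payload 6 kg.
Tool frame: the origin (TCP) lies midway between the tips of the shut fingers; the grasp point (between the pads) lies robot.hold_point_z behind it (robot.hold_point_z is the distance from the TCP to the grasp point, in m); z points along the fingers, y is the line along which they close (so a half turn about z gives the same grasp; the last joint's range is limited). The gripper opens to 85 mm and grips with 20 to 120 N. Pads are 22 mm wide; open, the fingers measure 114 mm over their backs; the gripper's body (76 mm by 85 mm) begins 54 mm behind the grasp point. The pads swing forward as they close: fully open they stand 13 mm farther back than shut.
Start: joints at [-0.83, 0.04, 0.085, 0, -1.615, -0.334], TCP at [0.237, -0.551, 0.231] pointing down, gripper open.
Joint ranges: [-2.56, 2.56], [-1.29, 2.01], [-1.08, 1.49], [-3.29, 1.98], [-2.81, -0.18], [-2.99, 2.99]. Speed limits (rad/s): [2.57, 2.57, 3.01, 3.14, 3.14, 3.14].

### API

Orientations are given as a rotation vector (axis times angle).
In Python, from station import status, vision, robot gives the robot as it stands. The module is installed in compiled form; this text tells all that it offers.
- The arm moves only by the shell command python3 -m handwheel 'ROWS' [FORCE]. ROWS is JSON, a list of rows, each a list of 7 numbers: the shift along the tool's x, y, z scaled (see below), then the turn, a rotation vector about the tool's x, y, z scaled (see below), then the closure, from -1 (fully open) to 1 (shut). In form: [[dx, dy, dz, ax, ay, az, fingers], ...]. A call has exactly 10 rows; each row is the pose to reach, as a shift and turn from the pose commanded when the call began, along the tool's axes at that moment; what a row does not reach only later rows make up. The controller multiplies each number of a shift by 20 cm and each number of a turn by 0.5 rad. A row lasts 1/12 s, in which the tool goes at most 41.7 mm and 7.16 degrees, less where a joint would pass 70% of its speed; a pose out of reach is approached as far as the arm can. A call with a number of a shift or a turn outside -1 to 1 is refused whole. A call with a gripper value outside its range is refused whole. The fingers move at their own pace and stop on an object; FORCE is the grip in N (left out, the last holds). Time passes only in rows, so rows that repeat a pose let the fingers close, or fill a call up. It gives the time, the measured TCP pose, the force, the opening and the grip force at its end, in the units of the state.
- status.get_obs(): the state, without advancing time (a new reading comes with each control period).
- vision.grab_frame(name): name is "scene" or "top" or "wrist"; returns a dict with "color" (384x512x3 uint8, red, green, blue), "fx", "fy", "cx", "cy" (pixels), "rvec" (rotation vector, rad) and "tvec" (3), from world to camera coordinates, as OpenCV has them. Camera axes: x right, y down, z forward; pixel columns grow to the right and rows downward; lengths in m; the calibration is good to about 2 mm. A picture is of the moment at which its call begins. There is no depth.
- robot.hand_in(): hands the job in; it is judged then, once.
The state is a dict: "clock": time; "q": joint angles; "qvel": joint speeds; "effort": joint torques, N m; "tcp_pos": TCP position; "orientation": TCP orientation; "contact_force": force on the tool from outside, world axes, zero at the start; "moment": the same for the moment, N m; "width": finger opening in m; "finger_force": force on a finger pad.
Only numpy, scipy, OpenCV 4.12 (cv2) and the standard library are available. Lean on these libraries where they do the work, as an engineer would, in place of code of your own. Each camera call takes 0.05 s, during which the arm holds its last target. There are 200 camera calls.

## Working session

There is one attempt and no reset: what is moved stays moved. The work goes in short steps, Python scripts to look and compute and a shell command to move; the robot and the scene stay as the last step left them, time stands still between calls to the robot, and variables do not carry over. Pictures are saved under pics/ and viewed, at most 10 in all, crops included, and the job is handed in when it is done.

```bash
mkdir -p pics; cat > h.py <<'E'
import numpy as np, cv2
from scipy.spatial.transform import Rotation as R
from station import status, vision, robot
def cam(n):
    f=vision.grab_frame(n); return f
def save(f,fn): cv2.imwrite('pics/'+fn, cv2.cvtColor(f['color'],cv2.COLOR_RGB2BGR))
def ray(f,u,v):
    Rm=R.from_rotvec(np.ravel(f['rvec'])).as_matrix(); t=np.ravel(f['tvec'])
    return -Rm.T@t, Rm.T@np.array([(u-f['cx'])/f['fx'],(v-f['cy'])/f['fy'],1])
def on(f,u,v,z):
    o,d=ray(f,u,v); return o+d*(z-o[2])/d[2]
def proj(f,p):
    Rm=R.from_rotvec(np.ravel(f['rvec'])).as_matrix(); c=Rm@np.asarray(p)+np.ravel(f['tvec'])
    return c[:2]/c[2]*[f['fx'],f['fy']]+[f['cx'],f['cy']]
def tri(a,b):
    (o1,d1),(o2,d2)=a,b
    s=np.linalg.lstsq(np.c_[d1,-d2],o2-o1,rcond=None)[0]
    p,q=o1+s[0]*d1,o2+s[1]*d2
    return (p+q)/2, np.linalg.norm(p-q)
E
python3 - <<'E'
from h import *
import pickle
fs={}
for n in ["scene","top","wrist"]:
    f=cam(n); fs[n]=f; o,d=ray(f,256,192); print(n,f['fx'],o.round(3),d.round(3))
pickle.dump(fs,open('f0.pkl','wb'))
im=np.vstack([fs[n]['color'] for n in ["scene"]]); save(fs['scene'],'s0.png'); save(fs['top'],'t0.png')
print(robot.hold_point_z, status.get_obs())
E
```

```text
scene 417.4019966231239 [-0.39   0.66   0.723] [ 0.717 -0.487 -0.499]
top 409.70324035373693 [0.295 0.087 1.271] [ 0.203 -0.036 -0.979]
wrist 281.149812428894 [ 0.167 -0.581  0.373] [ 0.281  0.1   -0.955]
0.0187 {'clock': 0.15, 'q': array([-8.30307455e-01,  4.06884111e-02,  8.40562647e-02, -3.21908706e-04,
       -1.61549737e+00, -3.33695949e-01]), 'qvel': array([ 0.00054031, -0.00166134,  0.00362966,  0.00089818,  0.00062634,
       -0.00034594]), 'effort': array([-2.77964558e-03, -3.68613803e+01,  3.47692430e+01,  6.93630114e+00,
       -4.49235478e-03, -1.17354156e-05]), 'tcp_pos': array([ 0.23735396, -0.55078822,  0.23051169]), 'orientation': array([ 6.34531784e-01, -3.07642975e+00, -2.05751127e-03]), 'contact_force': array([-0.22782383,  0.9969801 ,  0.50478032]), 'moment': array([ 0.02507344,  0.00285385, -0.05394968]), 'finger_force': 0.0, 'width': 0.08528208459804063}
```

View pics/s0.png

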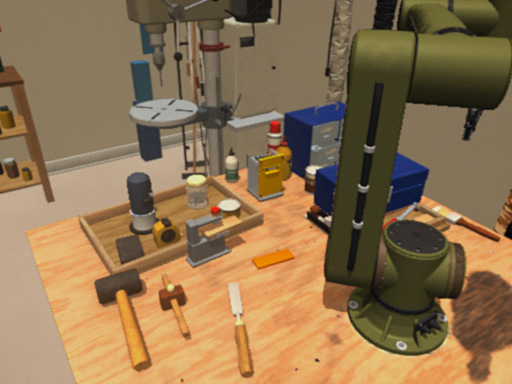

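View pics/t0.png

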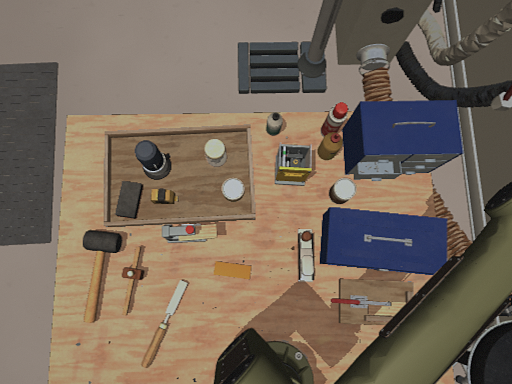

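```bash
python3 - <<'E'
from h import *
import pickle
fs=pickle.load(open('f0.pkl','rb'))
def crop(n,x,y,w,h,s): return cv2.resize(fs[n]['color'][y:y+h,x:x+w],None,fx=s,fy=s,interpolation=cv2.INTER_CUBIC)
a=np.vstack([np.hstack([crop('top',155,215,80,35,5),crop('top',260,130,80,35,5)*0+crop('top',260,140,80,35,5)]),
 np.hstack([crop('scene',175,195,80,80,5),crop('scene',235,135,80,80,5)])])
cv2.imwrite('pics/c0.png',a[:,:,::-1])
print(a.shape)
E
```

```text
(575, 800, 3)
```

View pics/c0.png

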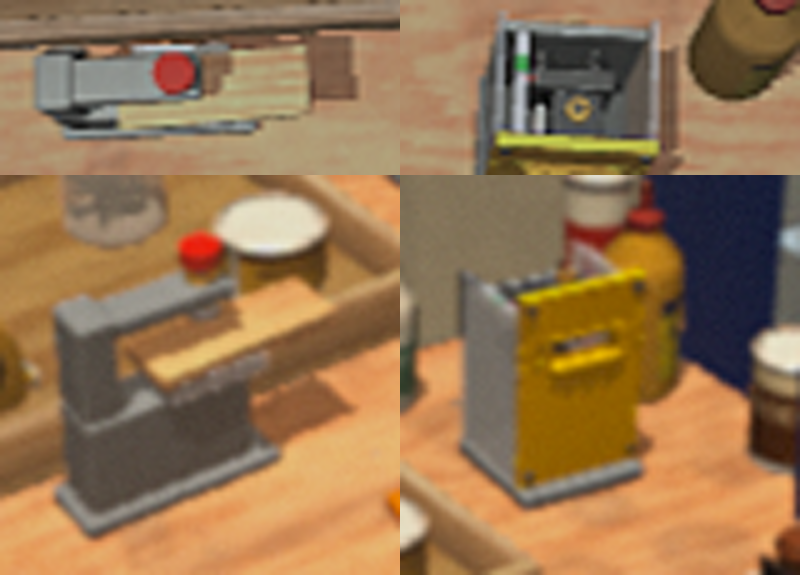

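The top view shows the knob at about (190,230). The strip's free end is near (216,224)–(217,237), so it overhangs toward world -y. The jig guard's top edge runs from (279,167) to (311,170), feeding away from the robot. The orange piece at (233,270) is the look-alike. Next I'll measure these.

```bash
python3 - <<'E'
from h import *
import pickle
fs=pickle.load(open('f0.pkl','rb'));T,S=fs['top'],fs['scene']
def mask(f,lo,hi,box):
    x,y,w,h=box; hsv=cv2.cvtColor(f['color'],cv2.COLOR_RGB2HSV)
    m=cv2.inRange(hsv,lo,hi); z=np.zeros_like(m); z[y:y+h,x:x+w]=m[y:y+h,x:x+w]; return z
def cen(m): v,u=np.nonzero(m); return u.mean(),v.mean(),len(u),u.min(),u.max(),v.min(),v.max()
kt=cen(mask(T,(0,170,90),(6,255,255),(180,220,20,20))); ks=cen(mask(S,(0,190,110),(5,255,255),(205,200,20,18)))
print('knob',kt,ks, on(T,*kt[:2],.139), tri(ray(T,*kt[:2]),ray(S,*ks[:2])))
# yellow guard top edge in top view, and face in scene
for n,f,b in (('T',T,(270,155,50,30)),('S',S,(245,145,40,60))):
    m=mask(f,(22,150,90),(32,255,255),b)
    c=max(cv2.findContours(m,0,1)[0],key=cv2.contourArea); print(n,cv2.contourArea(c),cv2.approxPolyDP(c,2.0,True)[:,0].tolist())
m=mask(T,(22,150,150),(32,255,255),(270,155,50,30))
for u in range(278,314,3): print(u,np.nonzero(m[:,u])[0][[0,-1]] if m[:,u].any() else None,end=' ')
# strip in top
hsv=cv2.cvtColor(T['color'],cv2.COLOR_RGB2HSV)
print('\nstrip rows'); 
for u in (200,204,208,212,214): print(u,[tuple(int(a) for a in T['color'][v,u]) for v in range(221,241)])
print('col',[ (u,tuple(int(a) for a in T['color'][230,u])) for u in range(196,222)])
E
```

```text
knob (np.float64(189.2826086956522), np.float64(229.17391304347825), 46, np.int64(186), np.int64(193), np.int64(226), np.int64(233)) (np.float64(214.5531914893617), np.float64(209.85106382978722), 47, np.int64(211), np.int64(218), np.int64(207), np.int64(213)) [0.42763622 0.23234366 0.139     ] (array([0.4280454 , 0.23300885, 0.14030028]), np.float64(0.0019798113398522884))
T 51.0 [[279, 167], [310, 170]]
S 40.5 [[283, 154], [258, 159]]
278 None 281 [167 168] 284 [168 168] 287 [168 175] 290 [167 175] 293 [168 175] 296 [168 175] 299 [168 175] 302 [168 174] 305 [168 169] 308 [168 170] 311 None 
strip rows
200 [(75, 62, 49), (111, 80, 59), (112, 89, 73), (108, 106, 105), (138, 124, 101), (131, 101, 76), (119, 86, 63), (125, 94, 71), (130, 99, 77), (177, 163, 121), (183, 172, 128), (182, 182, 137), (180, 160, 119), (178, 167, 125), (179, 174, 131), (177, 164, 123), (178, 157, 115), (188, 180, 132), (107, 104, 98), (115, 122, 124)]
204 [(69, 57, 45), (110, 84, 65), (116, 84, 65), (97, 66, 52), (176, 173, 131), (178, 153, 112), (177, 143, 104), (177, 158, 118), (177, 162, 123), (176, 151, 
[... 1101 characters left out ...]
, (179, 158, 116), (174, 158, 118), (152, 134, 100), (174, 155, 116), (177, 157, 117)]
col [(196, (141, 109, 82)), (197, (132, 103, 79)), (198, (127, 96, 74)), (199, (153, 132, 99)), (200, (177, 163, 121)), (201, (177, 162, 120)), (202, (180, 161, 119)), (203, (178, 155, 115)), (204, (176, 151, 113)), (205, (177, 157, 116)), (206, (177, 157, 117)), (207, (177, 153, 113)), (208, (175, 147, 110)), (209, (177, 151, 113)), (210, (178, 153, 114)), (211, (175, 151, 113)), (212, (176, 152, 113)), (213, (176, 154, 115)), (214, (177, 151, 113)), (215, (182, 154, 116)), (216, (162, 135, 102)), (217, (118, 86, 68)), (218, (123, 92, 72)), (219, (127, 95, 74)), (220, (125, 93, 72)), (221, (124, 93, 71))]
```

```bash
cat >> h.py <<'E'
def ori(yaw,tilt=0,head=0):
    """tool down, tool y at yaw (deg); tilt deg about tool y"""
    y=np.array([np.cos(np.radians(yaw)),np.sin(np.radians(yaw)),0]); z=np.array([0,0,-1.])
    return R.from_matrix(np.c_[np.cross(y,z),y,z])*R.from_rotvec([0,np.radians(tilt),0])
def step(p0,R0,p1,R1):
    return (R0.inv().apply(np.array(p1)-p0)/.2).round(3).tolist()+((R0.inv()*R1).as_rotvec()/.5).round(3).tolist()
def now():
    o=status.get_obs(); return np.array(o['tcp_pos']),R.from_rotvec(o['orientation']),o
E
python3 - <<'E'
from h import *
import pickle
fs=pickle.load(open('f0.pkl','rb'));T,S=fs['top'],fs['scene']
for a in ((204,224.6),(214,223.6),(204,238.3),(214,237.3),(216.3,230.5)): print(a,on(T,*a,.088).round(4))
for a in ((279,167.5),(310.5,169.8)): print('guard',on(T,*a,.152).round(4))
for a in ((283.5,154),(258.5,159)): print('guardS',on(S,*a,.152).round(4))
wp=[((.36,-.38,.33),135),((.45,-.19,.33),152),((.46,0,.33),168),((.44,.17,.30),180)]
p,Rr,o=now()
for q,y in wp:
    print(step(p,Rr,q,ori(y))); p,Rr=np.array(q),ori(y)
E
```

```text
(204, 224.6) [0.4461 0.1965 0.088 ]
(214, 223.6) [0.4485 0.1675 0.088 ]
(204, 238.3) [0.4065 0.1964 0.088 ]
(214, 237.3) [0.4088 0.1677 0.088 ]
(216.3, 230.5) [0.4283 0.161  0.088 ]
guard [ 0.5963 -0.0209  0.152 ]
guard [ 0.5881 -0.1098  0.152 ]
guardS [ 0.5892 -0.1113  0.152 ]
guardS [ 0.6016 -0.0211  0.152 ]
[-0.901, 0.542, -0.497, 0.003, 0.0, -0.757]
[-0.99, 0.354, 0.0, 0.0, 0.0, -0.593]
[-0.862, 0.402, 0.0, 0.0, 0.0, -0.559]
[-0.811, 0.275, 0.15, 0.0, 0.0, -0.419]
```

```bash
python3 -m handwheel '[[-0.1,0.06,-0.1,0,0,-0.08,-1],[-0.2,0.12,-0.2,0,0,-0.16,-1],[-0.3,0.2,-0.3,0,0,-0.26,-1],[-0.45,0.28,-0.4,0,0,-0.36,0],[-0.6,0.36,-0.5,0,0,-0.5,1],[-0.75,0.45,-0.5,0,0,-0.65,1],[-0.9,0.54,-0.5,0,0,-0.76,1],[-0.9,0.54,-0.5,0,0,-0.76,1],[-0.9,0.54,-0.5,0,0,-0.76,1],[-0.9,0.54,-0.5,0,0,-0.76,1]]' 30
python3 -m handwheel '[[-0.1,0.04,0,0,0,-0.06,1],[-0.2,0.08,0,0,0,-0.12,1],[-0.35,0.13,0,0,0,-0.2,1],[-0.5,0.18,0,0,0,-0.3,1],[-0.65,0.23,0,0,0,-0.4,1],[-0.8,0.28,0,0,0,-0.5,1],[-0.9,0.32,0,0,0,-0.55,1],[-0.99,0.35,0,0,0,-0.59,1],[-0.99,0.35,0,0,0,-0.59,1],[-0.99,0.35,0,0,0,-0.59,1]]'
python3 -m handwheel '[[-0.1,0.04,0,0,0,-0.06,1],[-0.2,0.09,0,0,0,-0.12,1],[-0.35,0.16,0,0,0,-0.2,1],[-0.5,0.23,0,0,0,-0.3,1],[-0.65,0.3,0,0,0,-0.4,1],[-0.75,0.35,0,0,0,-0.5,1],[-0.86,0.4,0,0,0,-0.56,1],[-0.86,0.4,0,0,0,-0.56,1],[-0.86,0.4,0,0,0,-0.56,1],[-0.86,0.4,0,0,0,-0.56,1]]'
python3 - <<'E'
from h import *
p,Rr,o=now(); print(p,step(p,Rr,(.44,.10,.27),ori(180)),o['width'],o['contact_force'])
for n in("wrist",): f=cam(n); save(f,'w1.png'); 
E
```

```text
clock: 0.98
tcp_pos: [0.3599, -0.3806, 0.3311]
orientation: [1.204, -2.901, -0.0]
contact_force: [-0.2, 0.5, 0.7]
width: 0.0011
finger_force: 0.0
clock: 1.82
tcp_pos: [0.4501, -0.1914, 0.331]
orientation: [1.616, -2.693, -0.001]
contact_force: [0.0, -0.5, 0.8]
width: -0.0001
finger_force: 0.0
clock: 2.65
tcp_pos: [0.4605, -0.0028, 0.3314]
orientation: [1.975, -2.443, 0.0]
contact_force: [-0.3, -0.5, 0.7]
width: -0.0005
finger_force: 0.0
[ 0.46045525 -0.00284091  0.33141349] [-0.481, 0.208, 0.307, -0.0, -0.001, -0.422] -0.00045218897803861804 [-0.30407582 -0.46470644  0.73328966]
```

View pics/w1.png

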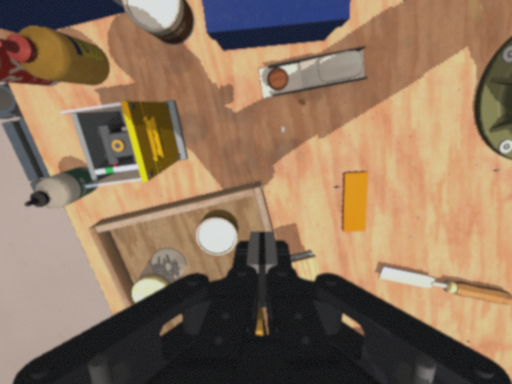

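The wrist view shows the jig guard in clear view: top edge near (122,102)–(145,180), with the face sloping right to (180,100)–(187,158). I'll measure it here as a third estimate.

```bash
python3 - <<'E'
from h import *
f=cam('wrist'); hsv=cv2.cvtColor(f['color'],cv2.COLOR_RGB2HSV)
m=cv2.inRange(hsv,(22,150,60),(34,255,255)); z=m*0; z[90:190,110:195]=m[90:190,110:195]
for v in range(98,184,5):
    u=np.nonzero(z[v])[0]
    if len(u): print(v,u[0],u[-1],[tuple(int(a) for a in f['color'][v,k]) for k in range(u[0]-1,u[0]+6)])
c=max(cv2.findContours(z,0,1)[0],key=cv2.contourArea); P=cv2.approxPolyDP(c,2.,True)[:,0]
for q in P: print(q,on(f,*q,.152).round(4),on(f,*q,.0).round(4))
s=cv2.resize(f['color'][85:195,55:200],None,fx=5,fy=5,interpolation=cv2.INTER_CUBIC); cv2.imwrite('pics/w1c.png',s[:,:,::-1])
E
```

```text
108 142 161 [(93, 71, 23), (93, 70, 10), (88, 66, 20), (80, 63, 23), (79, 58, 15), (79, 59, 18), (76, 57, 12)]
113 124 167 [(173, 149, 74), (186, 153, 46), (185, 143, 20), (187, 140, 23), (187, 139, 22), (185, 137, 23), (166, 123, 19)]
118 125 166 [(162, 151, 80), (199, 189, 57), (214, 203, 36), (213, 197, 32), (200, 169, 28), (191, 150, 25), (176, 133, 19)]
123 126 169 [(141, 134, 81), (189, 178, 66), (213, 202, 44), (217, 211, 32), (218, 213, 28), (216, 208, 33), (207, 193, 24)]
128 128 166 [(189, 174, 93), (211, 199, 61), (217, 211, 39), (218, 214, 34), (218, 214, 30), (217, 211, 28), (205, 192, 30)]
133 129 161 [(155, 146, 81), (195, 184, 57), (215, 206, 40), (218, 213, 34), (218, 213, 31), (218, 213, 31), (211, 199, 29)]
138 130 167 [(144, 137, 88), (188, 180, 65), (213, 206, 44), (216, 214, 28), (217, 216, 32), (218, 216, 30), (215, 209, 29)]
143 132 161 [(168, 159, 75), (204, 195, 52), (216, 213, 38), (219, 216, 33), (218, 216, 33), (217, 215, 33), (204, 196, 34)]
148 133 168 [(153, 146, 82), (195, 189, 58), (215, 212, 42), (218, 216, 32), (217, 216, 28), (218, 216, 31), (211,
[... 859 characters left out ...]
] [0.6742 0.0021 0.    ]
[147 181] [ 0.595 -0.021  0.152] [0.6663 0.0056 0.    ]
[147 166] [ 0.5891 -0.0382  0.152 ] [ 0.6575 -0.0198  0.    ]
[144 162] [ 0.5909 -0.0435  0.152 ] [ 0.6603 -0.0275  0.    ]
[146 157] [ 0.5867 -0.0486  0.152 ] [ 0.6541 -0.035   0.    ]
[143 158] [ 0.5905 -0.0482  0.152 ] [ 0.6596 -0.0344  0.    ]
[137 134] [ 0.588  -0.0756  0.152 ] [ 0.656  -0.0748  0.    ]
[139 133] [ 0.5854 -0.0762  0.152 ] [ 0.6522 -0.0756  0.    ]
[136 133] [ 0.5887 -0.0769  0.152 ] [ 0.657  -0.0767  0.    ]
[133 122] [ 0.5879 -0.0891  0.152 ] [ 0.6558 -0.0945  0.    ]
[135 120] [ 0.585  -0.0906  0.152 ] [ 0.6515 -0.0969  0.    ]
[133 121] [ 0.5875 -0.0901  0.152 ] [ 0.6552 -0.0961  0.    ]
```

View pics/w1c.png

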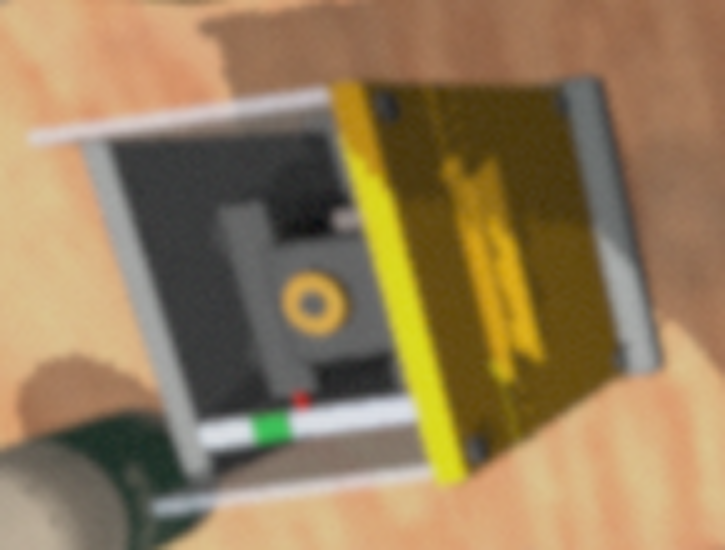

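```bash
python3 -m handwheel '[[-0.1,0.04,0.05,0,0,-0.05,1],[-0.2,0.07,0.1,0,0,-0.1,1],[-0.3,0.1,0.15,0,0,-0.2,1],[-0.45,0.15,0.2,0,0,-0.3,1],[-0.6,0.2,0.25,0,0,-0.4,1],[-0.7,0.24,0.3,0,0,-0.42,1],[-0.75,0.27,0.3,0,0,-0.42,1],[-0.75,0.27,0.3,0,0,-0.42,1],[-0.75,0.27,0.3,0,0,-0.42,1],[-0.75,0.27,0.3,0,0,-0.42,1]]'
python3 - <<'E'
from h import *
p,Rr,o=now(); print(p,step(p,Rr,(.428,.2328,.165),ori(180)),o['contact_force'])
E
```

```text
clock: 3.58
tcp_pos: [0.4391, 0.1555, 0.2718]
orientation: [-2.221, 2.222, -0.0]
contact_force: [0.1, -0.2, 0.3]
width: -0.0002
finger_force: 0.0
[0.43912031 0.15545474 0.27175167] [-0.387, 0.056, 0.534, -0.001, 0.0, -0.001] [ 0.12680363 -0.24351178  0.28438262]
```

The crop shows the guard's top corners at about (121.4,102.6), (127,101.5), (148.4,180) and (143.4,181.4). That puts the guard's middle near (0.593,-0.066) with yaw around -4°. The red pointer sits just short of the green zone. Next is the knob.

```bash
python3 -m handwheel '[[-0.06,0.01,0.05,0,0,0,1],[-0.13,0.02,0.12,0,0,0,1],[-0.2,0.03,0.2,0,0,0,1],[-0.27,0.04,0.3,0,0,0,1],[-0.33,0.05,0.4,0,0,0,1],[-0.387,0.056,0.48,0,0,0,1],[-0.387,0.056,0.53,0,0,0,1],[-0.387,0.056,0.56,0,0,0,1],[-0.387,0.056,0.59,0,0,0,1],[-0.387,0.056,0.61,0,0,0,1]]'
python3 -m handwheel '[[0,0,0.01,0,0,0,1],[0,0,0.02,0,0,0,1],[0,0,0.03,0,0,0,1],[0,0,0.04,0,0,0,1],[0,0,0.05,0,0,0,1],[0,0,0.06,0,0,0,1],[0,0,0.07,0,0,0,1],[0,0,0.075,0,0,0,1],[0,0,0.075,0,0,0,1],[0,0,0.075,0,0,0,1]]'
python3 -m handwheel '[[0,0,0.005,0,0,0,1],[0,0,0.01,0,0,0,1],[0,0,0.012,0,0,0,1],[0,0,0.015,0,0,0,1],[0,0,0.015,0,0,0,1],[0,0,0.015,0,0,0,1],[0,0,0.015,0,0,0,1],[0,0,0.015,0,0,0,1],[0,0,0.015,0,0,0,1],[0,0,0.015,0,0,0,1]]'
```

```text
clock: 4.42
tcp_pos: [0.4278, 0.2333, 0.1494]
orientation: [-2.221, 2.221, -0.0]
contact_force: [-0.7, -0.7, 0.1]
width: -0.0001
finger_force: 0.0
clock: 5.25
tcp_pos: [0.4275, 0.2339, 0.1344]
orientation: [-2.222, 2.22, 0.0]
contact_force: [0.5, -0.5, 0.8]
width: -0.0
finger_force: 0.8
clock: 6.08
tcp_pos: [0.4275, 0.2338, 0.1317]
orientation: [-2.222, 2.22, -0.0]
contact_force: [0.8, 0.2, 5.6]
width: 0.0001
finger_force: 2.6
```

```bash
python3 -m handwheel '[[0,0,0.003,0,0,0,1],[0,0,0.006,0,0,0,1],[0,0,0.009,0,0,0,1],[0,0,0.012,0,0,0,1],[0,0,0.012,0,0,0,1],[0,0,0.012,0,0,0,1],[0,0,0.012,0,0,0,1],[0,0,0.012,0,0,0,1],[0,0,0.012,0,0,0,1],[0,0,0.012,0,0,0,1]]'
python3 - <<'E'
from h import *
import pickle
fs={n:cam(n) for n in('scene','top')}; pickle.dump(fs,open('f1.pkl','wb'))
a=cv2.resize(fs['scene']['color'][170:280,170:270],None,fx=5,fy=5,interpolation=cv2.INTER_CUBIC); cv2.imwrite('pics/p1.png',a[:,:,::-1]); print(now()[2]['contact_force'])
E
```

```text
clock: 6.92
tcp_pos: [0.4277, 0.2339, 0.1315]
orientation: [-2.222, 2.218, -0.001]
contact_force: [-6.3, -2.4, 16.5]
width: -0.0003
finger_force: 7.9
[-6.21352407 -2.39093593 15.83813128]
```

View pics/p1.png

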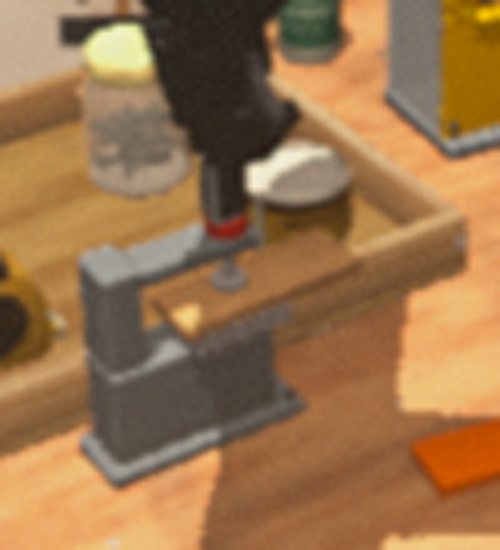

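The picture shows the foot disc down on the strip at about (228,278) in the crop, and the contact reads about 16 N, so the press is firm. Now I'll rise and go for the overhanging end.

```bash
python3 -m handwheel '[[0,0,-0.03,0,0,0,1],[0,0,-0.06,0,0,0,1],[0,0,-0.1,0,0,0,1],[0,0,-0.18,0,0,0,1],[0,0,-0.28,0,0,0,1],[0,0,-0.36,0,0,0,1],[0.1,0,-0.4,0,0,0,0],[0.2,0,-0.4,0,0,0,-1],[0.28,0,-0.4,0,0,-0.07,-1],[0.28,0,-0.4,0,0,-0.14,-1]]' 40
python3 - <<'E'
from h import *
p,Rr,o=now(); print(p,o['contact_force'],step(p,Rr,(.428,.177,.063),ori(184)))
import pickle
fs={n:cam(n) for n in('scene','wrist')}; pickle.dump(fs,open('f2.pkl','wb'))
S=fs['scene']; hsv=cv2.cvtColor(S['color'],cv2.COLOR_RGB2HSV); m=cv2.inRange(hsv,(0,190,110),(5,255,255)); v,u=np.nonzero(m[200:220,205:225]); print(u.mean()+205,v.mean()+200)
E
```

```text
clock: 7.85
tcp_pos: [0.4273, 0.176, 0.2092]
orientation: [2.299, -2.141, -0.001]
contact_force: [-0.4, -0.1, -0.3]
width: 0.048
finger_force: 0.0
[0.4272736  0.17598851 0.20915068] [-0.35029574 -0.06222216 -0.33650978] [-0.005, -0.004, 0.731, 0.001, 0.0, 0.003]
214.5 209.91304347826087
```

The knob is back up at (214.5,209.9), the same pixel as before the press. Now descend and grip.

```bash
python3 -m handwheel '[[0,0,0,0,0,0,-1],[0,0,0.03,0,0,0,-1],[0,0,0.1,0,0,0,-1],[0,0,0.2,0,0,0,-1],[0,0,0.3,0,0,0,-1],[0,0,0.4,0,0,0,-1],[0,0,0.5,0,0,0,-1],[0,0,0.6,0,0,0,-1],[0,0,0.68,0,0,0,-1],[0,0,0.73,0,0,0,-1]]'
python3 -m handwheel '[[0,0,0,0,0,0,-1],[0,0,0,0,0,0,-0.6],[0,0,0,0,0,0,-0.3],[0,0,0,0,0,0,-0.1],[0,0,0,0,0,0,0],[0,0,0,0,0,0,0.1],[0,0,0,0,0,0,0.2],[0,0,0,0,0,0,0.4],[0,0,0,0,0,0,1],[0,0,0,0,0,0,1]]' 40
python3 - <<'E'
from h import *
p,Rr,o=now(); print(p,o['contact_force'],o['width'],o['finger_force'])
f=cam('wrist'); t=cam('scene'); t2=cam('top')
a=np.hstack([cv2.resize(f['color'],None,fx=.78,fy=.78),cv2.resize(t['color'][180:260,170:270],(400,300),interpolation=cv2.INTER_CUBIC)[:299]]);cv2.imwrite('pics/g1.png',a[:,:,::-1])
E
```

```text
clock: 8.78
tcp_pos: [0.4263, 0.1774, 0.0601]
orientation: [2.296, -2.139, -0.002]
contact_force: [-0.3, -0.5, 0.2]
width: 0.0854
finger_force: 0.0
clock: 9.62
tcp_pos: [0.4279, 0.1781, 0.0636]
orientation: [-2.298, 2.14, -0.0]
contact_force: [0.1, 1.0, 5.6]
width: 0.0391
finger_force: 39.8
[0.42790768 0.17810091 0.06364611] [0.06642349 1.04718159 5.61035743] 0.039128861263405965 39.76426362991333Traceback (most recent call last):
  File "<stdin>", line 4, in <module>
    return _nx.concatenate(arrs, 1, dtype=dtype, casting=casting)
           ~~~~~~~~~~~~~~~^^^^^^^^^^^^^^^^^^^^^^^^^^^^^^^^^^^^^^^
ValueError: all the input array dimensions except for the concatenation axis must match exactly, but along dimension 0, the array at index 0 has size 300 and the array at index 1 has size 299
```

```bash
python3 -m handwheel '[[0,0,-0.005,0,0,0,1],[0,0,-0.01,0,0,0,1],[0.02,0,-0.012,0,0,0,1],[0.07,0,-0.012,0,0,0,1],[0.14,0,-0.012,0,0,0,1],[0.22,0,-0.012,0,0,0,1],[0.3,0,-0.012,0,0,0,1],[0.38,0,-0.012,0,0,0,1],[0.46,0,-0.012,0,0,0,1],[0.52,0,-0.012,0,0,0,1]]'
python3 -m handwheel '[[0,0,-0.02,0,0,0,1],[0,0,-0.07,0,0,0,1],[0,0,-0.15,0,0,0,1],[0,0,-0.24,0,0,0,1],[0,0,-0.34,0,0,0,1],[0,0,-0.44,0,0,0,1],[0,0,-0.52,0,0,0,1],[0,0,-0.58,0,0,0,1],[0,0,-0.6,0,0,0,1],[0,0,-0.6,0,0,0,1]]'
python3 - <<'E'
from h import *
p,Rr,o=now(); print(p,o['contact_force'],o['width'],o['finger_force'])
f=cam('wrist'); t=cam('scene')
a=np.hstack([cv2.resize(f['color'],(400,300)),cv2.resize(t['color'][150:270,150:310],(400,300),interpolation=cv2.INTER_CUBIC)]);cv2.imwrite('pics/g1.png',a[:,:,::-1])
q=(.44,-.055,.2); print(step(p,Rr,q,ori(155)),step(q,ori(155),(.43,-.055,.2),ori(126)),step(q,ori(126),q,ori(97)), step(q,ori(97),q,ori(86)))
E
```

```text
clock: 10.6
tcp_pos: [0.4342, 0.0721, 0.0647]
orientation: [2.297, -2.141, -0.001]
contact_force: [0.4, 0.2, -0.0]
width: 0.0393
finger_force: 39.9
clock: 11.43
tcp_pos: [0.4351, 0.0745, 0.1863]
orientation: [-2.298, 2.14, -0.0]
contact_force: [-0.1, 0.3, -0.7]
width: 0.0393
finger_force: 40.0
[0.43513562 0.07446343 0.18629887] [-0.1439995   0.3421882  -0.71468139] 0.039281754544030496 40.00463247299194
[0.647, 0.022, -0.069, -0.002, 0.002, 1.015] [0.021, 0.045, 0.0, 0.0, 0.0, 1.012] [0.0, 0.0, 0.0, 0.0, 0.0, 1.012] [0.0, 0.0, 0.0, 0.0, 0.0, 0.384]
```

View pics/g1.png

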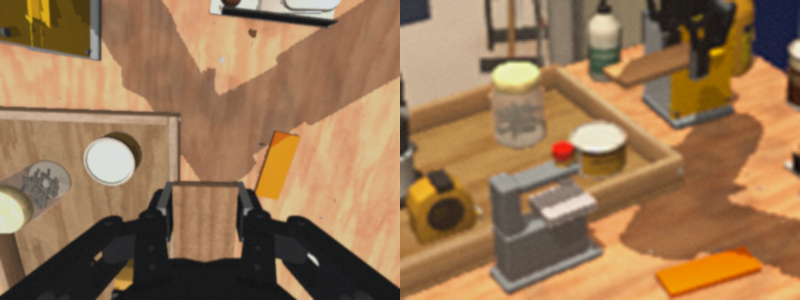

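The strip is held centred between the pads and clear of the gauge, which stands undisturbed. Now I'll turn toward the jig.

```bash
python3 -m handwheel '[[0.05,0,-0.01,0,0,0.08,1],[0.12,0,-0.02,0,0,0.18,1],[0.2,0,-0.04,0,0,0.3,1],[0.3,0,-0.06,0,0,0.45,1],[0.4,0,-0.07,0,0,0.6,1],[0.5,0,-0.07,0,0,0.75,1],[0.58,0.01,-0.07,0,0,0.88,1],[0.65,0.02,-0.07,0,0,0.97,1],[0.65,0.02,-0.07,0,0,1,1],[0.65,0.02,-0.07,0,0,1,1]]'
python3 -m handwheel '[[0,0,0,0,0,0.06,1],[0,0,0,0,0,0.14,1],[0,0,0,0,0,0.26,1],[0,0,0,0,0,0.4,1],[0,0,0,0,0,0.55,1],[0,0,0,0,0,0.7,1],[0,0,0,0,0,0.82,1],[0,0,0,0,0,0.92,1],[0,0,0,0,0,1,1],[0,0,0,0,0,1,1]]'
python3 -m handwheel '[[0,0,0,0,0,0.06,1],[0,0,0,0,0,0.14,1],[0,0,0,0,0,0.26,1],[0,0,0,0,0,0.4,1],[0,0,0,0,0,0.55,1],[0,0,0,0,0,0.7,1],[0,0,0,0,0,0.82,1],[0,0,0,0,0,0.92,1],[0,0,0,0,0,1,1],[0,0,0,0,0,1,1]]'
python3 - <<'E'
from h import *
import pickle
p,Rr,o=now(); print(p,Rr.as_matrix().round(3).tolist(),o['width'])
fs={n:cam(n) for n in('scene','top','wrist')}; pickle.dump(fs,open('f3.pkl','wb'))
f=fs['wrist']; t=fs['top'];s=fs['scene']
a=np.hstack([f['color'][:, 56:456],np.vstack([cv2.resize(t['color'][140:236,250:350],(400,384),interpolation=cv2.INTER_CUBIC)])])
cv2.imwrite('pics/j1.png',a[:,:,::-1])
E
```

```text
clock: 12.37
tcp_pos: [0.4397, -0.0567, 0.1985]
orientation: [1.693, -2.645, -0.001]
contact_force: [-0.7, -0.1, 0.2]
width: 0.0394
finger_force: 40.0
clock: 13.2
tcp_pos: [0.44, -0.0553, 0.1988]
orientation: [0.991, -2.981, -0.001]
contact_force: [0.2, -0.6, -0.3]
width: 0.0391
finger_force: 40.0
clock: 14.03
tcp_pos: [0.44, -0.0555, 0.199]
orientation: [0.224, -3.133, -0.0]
contact_force: [-0.2, -0.4, -0.0]
width: 0.0393
finger_force: 40.0
[ 0.43999545 -0.05553615  0.19896048] [[-0.99, -0.142, -0.001], [-0.142, 0.99, 0.0], [0.001, 0.0, -1.0]] 0.03926403762800702
```

View pics/j1.png

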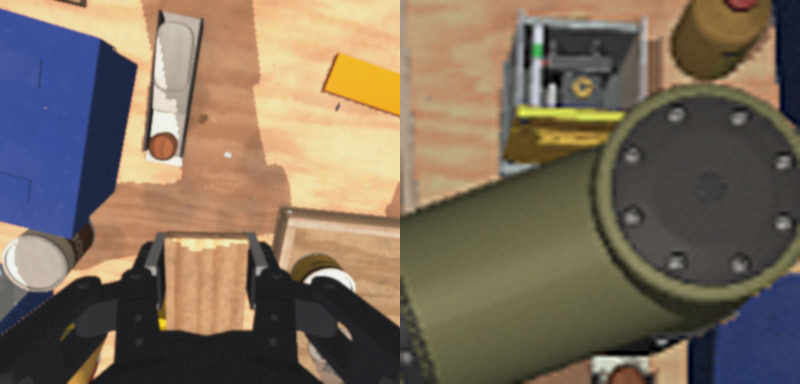

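The wrist view shows the strip held squarely, though the hand hides the window. The top view still shows the guard. I'll fit the guard's top line in the earlier, unobstructed frames.

```bash
python3 - <<'E'
from h import *
import pickle
f0=pickle.load(open('f0.pkl','rb'));f2=pickle.load(open('f2.pkl','rb'));f3=pickle.load(open('f3.pkl','rb'))
def fit(name,f,box,thr=175):
    x,y,w,h=box; c=f['color'].astype(int); m=np.zeros(c.shape[:2],np.uint8)
    k=(c[...,1]>thr)&(c[...,2]<90); m[y:y+h,x:x+w]=k[y:y+h,x:x+w]
    n,l,st,_=cv2.connectedComponentsWithStats(m); 
    if n<2: print(name,'none'); return
    i=1+np.argmax(st[1:,4]); v,u=np.nonzero(l==i)
    W=np.array([on(f,a,b,.152)[:2] for a,b in zip(u,v)])
    vx,vy,cx,cy=cv2.fitLine(W.astype(np.float32),cv2.DIST_HUBER,0,.001,.001).ravel()
    s=(W-[cx,cy])@[vx,vy]; mid=np.array([cx,cy])+(s.max()+s.min())/2*np.array([vx,vy])
    d=np.array([vx,vy])*np.sign(vy)
    print(name,len(u),'mid',mid.round(4),'len',np.ptp(s).round(4),'thick',(np.abs((W-[cx,cy])@[-vy,vx]).mean()*4).round(4),'jig yaw',np.degrees(np.arctan2(-d[0],d[1])).round(2))
fit('top0',f0['top'],(270,155,50,20)); fit('scene0',f0['scene'],(245,145,45,20),150)
fit('wrist2',f2['wrist'],(0,0,200,250),150); fit('top3',f3['top'],(270,160,50,15),150)
for v in range(152,162): print(v,[tuple(int(a) for a in f0['scene']['color'][v,u]) for u in (262,270,278)])
th=np.radians(-4.5);ax=np.array([np.cos(th),np.sin(th),0]);ay=np.array([-ax[1],ax[0],0]);o=np.array([.593,-.0663,0])
S=f0['scene']
for a,b,z in ((-4,-22,104),(-4,22,104),(-4,22,116),(-4,-22,116),(-4,46,152),(-4,-46,152),(4,46,152),(4,-46,152),(-4,46,8),(-4,-46,8)): print(a,b,z,proj(S,o+ax*a/1e3+ay*b/1e3+[0,0,z/1e3]).round(1))
E
```

```text
top0 61 mid [ 0.5938 -0.0661] len 0.085 thick 0.0058 jig yaw -4.16
scene0 33 mid [ 0.5959 -0.067 ] len 0.0894 thick 0.0092 jig yaw -3.56
wrist2 1 mid [0.4975 0.214 ] len 0.0 thick 0.0 jig yaw -23.08
top3 57 mid [ 0.5944 -0.0576] len 0.0736 thick 0.0065 jig yaw -2.13
152 [(129, 114, 89), (138, 114, 102), (181, 122, 29)]
153 [(128, 112, 86), (141, 119, 105), (189, 143, 65)]
154 [(136, 122, 102), (134, 109, 83), (206, 174, 74)]
155 [(137, 135, 124), (112, 88, 55), (217, 190, 17)]
156 [(92, 90, 92), (157, 136, 25), (167, 133, 0)]
157 [(86, 76, 59), (200, 174, 0), (136, 92, 0)]
158 [(163, 145, 23), (163, 130, 0), (138, 92, 0)]
159 [(201, 176, 0), (141, 95, 0), (138, 91, 0)]
160 [(169, 135, 0), (142, 94, 0), (140, 94, 0)]
161 [(126, 88, 19), (144, 95, 0), (139, 91, 0)]
-4 -22 104 [277.5 169.1]
-4 22 104 [266. 172.]
-4 22 116 [266.1 168.7]
-4 -22 116 [277.7 165.8]
-4 46 152 [259.8 160.1]
-4 -46 152 [284.3 154.4]
4 46 152 [258.6 159.1]
4 -46 152 [283.  153.5]
-4 46 8 [259.1 199.2]
-4 -46 8 [282.4 192.7]
```

```bash
python3 - <<'E'
from h import *
p,Rr,o=now(); print(step(p,Rr,(.4763,-.0582,.0896),ori(86)))
E
```

```text
[-0.178, -0.039, 0.547, 0.0, -0.001, 0.428]
```

```bash
python3 -m handwheel '[[0,0,0.03,0,0,0.05,1],[-0.02,0,0.08,0,0,0.12,1],[-0.04,-0.01,0.15,0,0,0.2,1],[-0.08,-0.02,0.23,0,0,0.28,1],[-0.11,-0.03,0.32,0,0,0.36,1],[-0.14,-0.039,0.4,0,0,0.428,1],[-0.16,-0.039,0.47,0,0,0.428,1],[-0.178,-0.039,0.52,0,0,0.428,1],[-0.178,-0.039,0.547,0,0,0.428,1],[-0.178,-0.039,0.547,0,0,0.428,1]]'
python3 - <<'E'
from h import *
import pickle
p,Rr,o=now(); print(p,Rr.as_matrix().round(3).tolist())
f={n:cam(n) for n in('scene','top','wrist')}; pickle.dump(f,open('f4.pkl','wb'))
S=f['scene']
a=np.hstack([cv2.resize(S['color'][135:215,230:310],(400,400),interpolation=cv2.INTER_CUBIC),cv2.resize(f['top']['color'][140:220,250:330],(400,400),interpolation=cv2.INTER_CUBIC)])
cv2.imwrite('pics/j2.png',a[:,:,::-1])
X=-Rr.as_matrix()[:,0];Y=Rr.as_matrix()[:,1]
for n in('scene','top'):
  for b in(-.02,.02):
    for z in (.106,.114):
      q=p+X*.093+Y*b; q[2]=z; print(n,b,z,proj(f[n],q).round(1))
E
```

```text
clock: 15.02
tcp_pos: [0.4758, -0.0586, 0.0887]
orientation: [-0.112, -3.137, 0.0]
contact_force: [0.0, -0.3, -0.2]
width: 0.0391
finger_force: 40.0
[ 0.47581938 -0.0585918   0.08867724] [[-0.997, 0.071, -0.002], [0.071, 0.997, -0.0], [0.002, -0.0, -1.0]]
scene -0.02 0.106 [280.5 171.1]
scene -0.02 0.114 [280.6 168.9]
scene 0.02 0.106 [270.  173.8]
scene 0.02 0.114 [270.1 171.6]
top -0.02 0.106 [299.9 180.9]
top -0.02 0.114 [300.3 180.3]
top 0.02 0.106 [286.3 180.2]
top 0.02 0.114 [286.6 179.5]
```

View pics/j2.png

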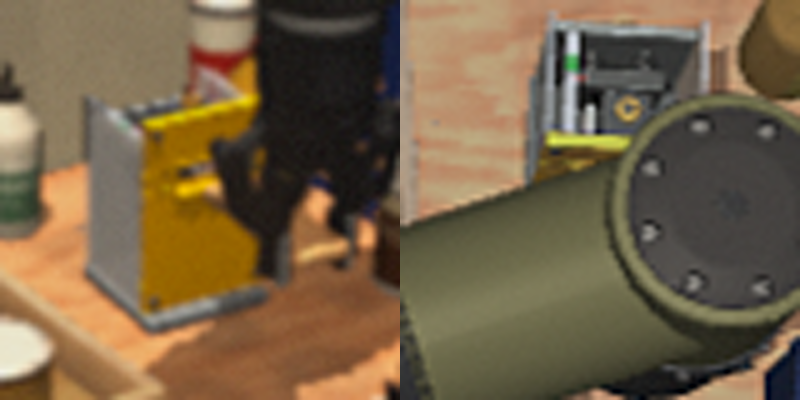

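The hand blocks sight of the strip tip; in the scene view the lips are at about crop (215,185), beside the finger. I'll feed slowly and watch the forces.

```bash
python3 -m handwheel '[[-0.01,0,-0.004,0,0,0,1],[-0.025,0,-0.004,0,0,0,1],[-0.04,0,-0.004,0,0,0,1],[-0.055,0,-0.004,0,0,0,1],[-0.07,0,-0.004,0,0,0,1],[-0.085,0,-0.004,0,0,0,1],[-0.1,0,-0.004,0,0,0,1],[-0.115,0,-0.004,0,0,0,1],[-0.125,0,-0.004,0,0,0,1],[-0.125,0,-0.004,0,0,0,1]]'
python3 -m handwheel '[[-0.005,0,0,0,0,0,1],[-0.01,0,0,0,0,0,1],[-0.015,0,0,0,0,0,1],[-0.02,0,0,0,0,0,1],[-0.025,0,0,0,0,0,1],[-0.03,0,0,0,0,0,1],[-0.035,0,0,0,0,0,1],[-0.04,0,0,0,0,0,1],[-0.04,0,0,0,0,0,1],[-0.04,0,0,0,0,0,1]]'
python3 - <<'E'
from h import *
p,Rr,o=now(); print(p,o['contact_force'],o['moment'],o['finger_force'])
E
```

```text
clock: 16.0
tcp_pos: [0.5011, -0.0599, 0.0898]
orientation: [-0.113, -3.138, -0.002]
contact_force: [0.5, 4.2, -1.4]
width: 0.0393
finger_force: 40.0
clock: 16.83
tcp_pos: [0.5096, -0.0606, 0.0908]
orientation: [0.113, 3.139, 0.001]
contact_force: [-0.3, 5.5, -0.4]
width: 0.0393
finger_force: 40.0
[ 0.50961212 -0.06059709  0.09075817] [-0.25903353  5.51182853 -0.36256625] [1.70136504 0.27838082 0.41394871] 39.97383713722229
```

```bash
python3 -m handwheel '[[0,0.002,0,0,0,0,1],[0,0.004,0,0,0,0,1],[0,0.006,0,0,0,0,1],[0,0.008,0,0,0,0,1],[0,0.008,0,0,0,0,1],[0,0.008,0,0,0,0,1],[0,0.008,0,0,0,0,1],[0,0.008,0,0,0,0,1],[0,0.008,0,0,0,0,1],[0,0.008,0,0,0,0,1]]'
python3 - <<'E'
from h import *
p,Rr,o=now(); print(p,o['contact_force'],o['moment'],o['finger_force'])
E
```

```text
clock: 17.67
tcp_pos: [0.5095, -0.0594, 0.0907]
orientation: [-0.113, -3.14, -0.0]
contact_force: [-0.2, 0.5, -0.6]
width: 0.0392
finger_force: 40.6
[ 0.50946163 -0.05942884  0.09071458] [-0.17124106  0.49929223 -0.58575684] [ 0.02825065  0.03477737 -0.02471652] 40.58175802230835
```

```bash
python3 -m handwheel '[[-0.01,0.003,0.002,0,0,0,1],[-0.02,0.004,0.004,0,0,0,1],[-0.035,0.004,0.004,0,0,0,1],[-0.05,0.004,0.004,0,0,0,1],[-0.065,0.004,0.004,0,0,0,1],[-0.08,0.004,0.004,0,0,0,1],[-0.095,0.004,0.004,0,0,0,1],[-0.11,0.004,0.004,0,0,0,1],[-0.12,0.004,0.004,0,0,0,1],[-0.12,0.004,0.004,0,0,0,1]]'
python3 - <<'E'
from h import *
p,Rr,o=now(); print(p,o['contact_force'],o['moment'],Rr.as_matrix()[:,0])
E
```

```text
clock: 18.5
tcp_pos: [0.5337, -0.0603, 0.0897]
orientation: [-0.113, -3.139, -0.0]
contact_force: [-0.5, 0.5, -1.3]
width: 0.0391
finger_force: 40.6
[ 0.53372861 -0.06034795  0.08973686] [-0.46444519  0.53986299 -1.32275295] [0.02656026 0.06440494 0.00038269] [-9.97389421e-01  7.22097442e-02  3.08138618e-04]
```

```bash
python3 -m handwheel '[[-0.005,0,0,0,0,0,1],[-0.01,0,0,0,0,0,1],[-0.015,0,0,0,0,0,1],[-0.02,0,0,0,0,0,1],[-0.025,0,0,0,0,0,1],[-0.025,0,0,0,0,0,1],[-0.025,0,0,0,0,0,1],[-0.025,0,0,0,0,0,1],[-0.025,0,0,0,0,0,1],[-0.025,0,0,0,0,0,1]]'
python3 -m handwheel '[[-0.005,0,0,0,0,0,1],[-0.01,0,0,0,0,0,1],[-0.01,0,0,0,0,0,1],[-0.01,0,0,0,0,0,1],[-0.01,0,0,0,0,0,1],[-0.01,0,0,0,0,0,1],[-0.01,0,0,0,0,0,1],[-0.01,0,0,0,0,0,1],[-0.01,0,0,0,0,0,1],[-0.01,0,0,0,0,0,1]]'
python3 -m handwheel '[[-0.005,0,0,0,0,0,1],[-0.01,0,0,0,0,0,1],[-0.01,0,0,0,0,0,1],[-0.01,0,0,0,0,0,1],[-0.01,0,0,0,0,0,1],[-0.01,0,0,0,0,0,1],[-0.01,0,0,0,0,0,1],[-0.01,0,0,0,0,0,1],[-0.01,0,0,0,0,0,1],[-0.01,0,0,0,0,0,1]]'
```

```text
clock: 19.33
tcp_pos: [0.5384, -0.0607, 0.0899]
orientation: [-0.113, -3.139, -0.0]
contact_force: [-0.1, 0.9, -0.1]
width: 0.0394
finger_force: 40.6
clock: 20.17
tcp_pos: [0.5404, -0.0608, 0.0898]
orientation: [-0.113, -3.139, -0.0]
contact_force: [-3.1, 0.7, -0.1]
width: 0.0392
finger_force: 40.5
clock: 21.0
tcp_pos: [0.5424, -0.061, 0.0899]
orientation: [-0.113, -3.139, -0.0]
contact_force: [-1.8, 0.1, 0.0]
width: 0.0391
finger_force: 40.5
```

```bash
python3 - <<'E'
from h import *
import pickle
f0=pickle.load(open('f0.pkl','rb'))['top'];f=cam('top');pickle.dump(f,open('f5.pkl','wb'))
for n,g in (('0',f0),('now',f)):
    hsv=cv2.cvtColor(g['color'],cv2.COLOR_RGB2HSV)[140:172,275:300]
    for nm,lo,hi in(('green',(50,120,60),(75,255,255)),('red',(0,110,90),(6,255,255)),('red2',(172,90,90),(180,255,255))):
        v,u=np.nonzero(cv2.inRange(hsv,lo,hi)); print(n,nm,len(u),(u.mean()+275,v.mean()+140,v.min()+140,v.max()+140) if len(u) else '')
E
```

```text
0 green 6 (np.float64(284.0), np.float64(152.5), np.int64(152), np.int64(153))
0 red 1 (np.float64(286.0), np.float64(155.0), np.int64(155), np.int64(155))
0 red2 0 
now green 0 
now red 0 
now red2 0
```

```bash
python3 -m handwheel '[[-0.004,0,0,0,0,0,1],[-0.008,0,0,0,0,0,1],[-0.012,0,0,0,0,0,1],[-0.016,0,0,0,0,0,1],[-0.02,0,0,0,0,0,1],[-0.025,0,0,0,0,0,1],[-0.03,0,0,0,0,0,1],[-0.035,0,0,0,0,0,1],[-0.035,0,0,0,0,0,1],[-0.035,0,0,0,0,0,1]]'
python3 - <<'E'
from h import *
f={n:cam(n) for n in('scene','top','wrist')}
F=[]
for _ in range(6): F.append(now()[2]['contact_force']); cam('top')
p,Rr,o=now(); print(p,np.mean(F,0),o['moment'],Rr.as_matrix().round(4).tolist())
a=np.vstack([np.hstack([cv2.resize(f['scene']['color'][140:200,240:300],(400,400),interpolation=cv2.INTER_CUBIC),cv2.resize(f['top']['color'][130:190,260:320],(400,400),interpolation=cv2.INTER_CUBIC)]),
np.hstack([cv2.resize(f['wrist']['color'][234:,:256],(400,200)),cv2.resize(f['wrist']['color'][234:,256:],(400,200))])])
cv2.imwrite('pics/e1.png',a[:,:,::-1])
E
```

```text
clock: 21.88
tcp_pos: [0.5494, -0.0615, 0.0898]
orientation: [-0.114, -3.139, -0.0]
contact_force: [-4.2, 0.5, -0.5]
width: 0.039
finger_force: 40.6
[ 0.54936983 -0.06147679  0.08987876] [-3.6751816   0.1691541   0.00534718] [-0.09876732  1.15962145  0.02602214] [[-0.9974, 0.0722, -0.0001], [0.0722, 0.9974, 0.0001], [0.0001, 0.0001, -1.0]]
```

View pics/e1.png

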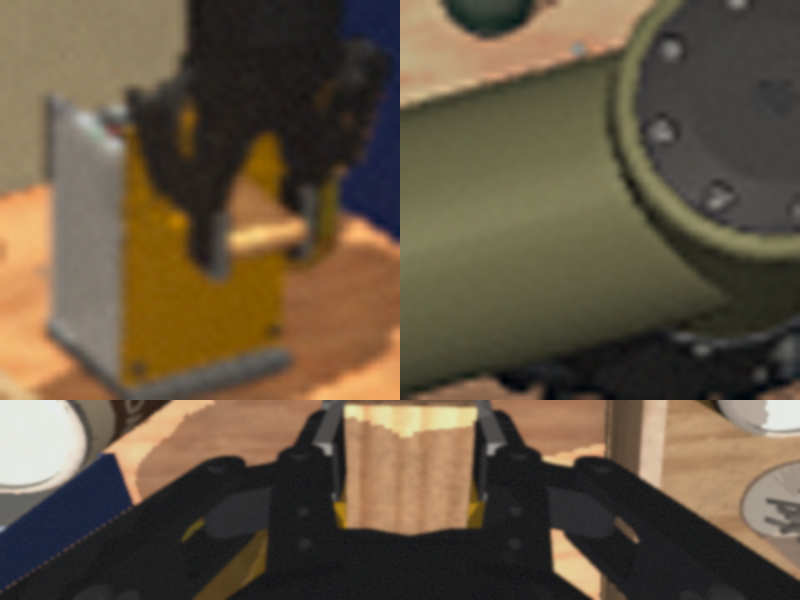

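The strip sits level in the window with no side load. The stop pushes back about 3.7 N, and both that force and the geometry give close to 10 mm of travel. A red spot shows beside green at about crop (110,128). Handing in.

```bash
python3 -c "
from station import robot
print(robot.hand_in())"
```

```text
the job is handed in; nothing more can be done
None
```

I pressed the gauge foot firmly onto the strip (about 16 N) and let it rise, then took the strip out and fed it through the jig window; it was handed in at about 22 s, held level with the end stop pushed back about 10 mm – a figure from the arm's position and the 3.7 N spring force, because the arm hid a clear view of the pointer.

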